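# Undo the last lid clamp of the mould pressure pot

### The job

The pressure pot on the jeweller's bench has been vented and three of its four lid clamps are already undone: undo the last one. Unscrew its wing nut (anticlockwise from above) just until it clears the slotted lug's raised lips, not hard up against the cap on the bolt's end; then swing the eyebolt out of the slot and on down until it points level or lower, and leave it there. Feel your way gently: never force the bolt against the lug, do not lean on the pot's lid, and leave the other things on the bench where they are.

Things in the scene. Friction and masses are not known exactly. Their poses are not given: they have to be found in the camera images.
- pot: Grey pressure pot, 170 mm across, fixed to the bench. Origin: under its centre, on the bench; z up. The closed clamp is on its -x side; the other three (on +x, +y, -y) are undone, their bolts hanging down (within 160 mm of the pot's axis).
- lid: Bare aluminium lid, fixed on the pot: rim 194 mm across and 196 mm above the bench, crown 205 mm. Origin and axes as the pot's. On it: a lifting handle bar along y over the centre (78 mm long, 10 mm thick, top 241 mm above the bench), three empty lugs, and on the +x half only a gauge and two valves (up to 255 mm above the bench).
- lug: Aluminium slotted lug of the closed clamp, on the lid's rim. Origin: on the upright bolt's axis (115 mm from the pot's axis) at the lug's flat top, 199 mm above the bench; axes as the pot's. Two prongs (38 mm across both) leave a slot 11 mm wide, open to -x.
- lips (a point): Midpoint between the inner top edges of the two lips, 3.5 mm high, on the lug's flat top at the prongs' outer ends, 14 to 16 mm out (-x) from the bolt's axis. The nut's flange must pass over them. It dips as the bolt tips, so it clears them only with about 5 mm of lift off the flat top; with less it is stopped at once or jams by 0.25 rad, and a push of 10 N there already wedges it.
- eyebolt: Steel eyebolt of the closed clamp with its wing nut. Origin: on its hinge pin, 64 mm straight below the lug's flat top (135 mm above the bench). This frame does not swing: axes as the pot's, the pin along y. The 8 mm stud reaches 91 mm from the pin and has 1.5 mm of free play either way in the slot.
- swing (a joint): Angle of the eyebolt about its pin: 0 upright in the slot, grows as its top swings out to the pot's -x side, 1.57 level, stops at 2.75. The pin is stiff: the bolt stays wherever it is left; about 2 N at the nut moves it.
- wings (a point): Point on the bolt's axis 31 mm above the lug's flat top, turning with the wing nut but not rising with it; x along the wings, z along the bolt. Nut: flange 26 mm wide, 3 mm thick; round hub 17 mm wide, its top 18 mm above the nut's underside; two upright wings, 56 mm across both, 12 mm thick (flat sides to +y and -y), tops 43 mm above the underside.
- end_cap: Cap, 11 mm wide and 3 mm thick, riveted on the stud's end between the wings; keeps the nut on. Origin: its underside, 24.2 mm above the lug's flat top. The nut's underside starts 0 to 2.8 mm above the flat top (how much is not measured) and the hub meets the cap at 6.2 mm. Unscrewing raises the nut 8 mm a turn against about 0.2 N m of steady friction.
- solder_board: pale fired-ceramic soldering board, 150 x 110 x 14 mm, loose. To be left alone. Origin: under its middle.
- bench_block: dark square steel bench block, 75 x 75 x 22 mm, loose. To be left alone. Origin: under its middle.
- flask: open steel casting flask, a tube of 64 mm outer diameter and 65 mm height, loose. To be left alone. Origin: under its middle.
- mould: black rubber mould half, 75 x 52 x 22 mm, loose. To be left alone. Origin: under its middle.
- pickle_bowl: grey stone bowl, 110 mm across, 50 mm high, loose. To be left alone. Origin: under its middle.
- hammer: hammer with wooden handle, 230 mm long, loose. To be left alone. Origin: under its middle.
- wax_jar: small glass jar with dark cap, 60 mm across, 80 mm high, loose. To be left alone. Origin: under its middle.
- tweezers: steel tweezers lying flat, 170 mm long, loose. To be left alone. Origin: under its middle.

How it is judged:
By the outcome, as a careful person would: the job done as asked, in the order asked, and still so for the second after the job is handed in, with the robot touching nothing.
It also fails if it takes over 72 s, if anything falls off the work surface, if the arm or the gripper's body presses on something with over 40 N, if the wrist force passes 120 N, or if a joint passes its speed limit or range.

### The arm

A 6-joint arm with a two-finger parallel gripper is mounted at the origin on the work surface. World frame = base frame: x ahead of the robot, y to its left, z up, the work surface at z = 0. Lengths are in m, angles in rad, forces in N, time in s.
With the tool pointing down it reaches from about 0.3 to 0.875 m from the base axis. Payload 4.2 kg.
Tool frame: the origin (TCP) lies at the very end of the fingers, on their centre line; the grasp point (between the pads) lies 19 mm behind it; z points along the fingers, y is the direction in which the jaws open and shut (so a half turn about z gives the same grasp; the last joint's range is limited). The gripper opens to 85 mm and grips with 20 to 120 N. Pads are 22 mm wide; open, the fingers measure 114 mm over their backs; the gripper's body (76 mm by 85 mm) begins 54 mm behind the grasp point. The pads swing forward as they close: fully open they stand 13 mm farther back than shut.
Start: joints at [-1.162, 0.32, 1.565, -0, 1.257, -0.02], TCP at [0.239, -0.523, 0.231] pointing down, gripper open.
Joint ranges: [-3.11, 3.11], [-0.84, 2.01], [0.21, 2.61], [-1.34, 4.49], [0.05, 2.63], [-2.56, 2.56]. Speed limits (rad/s): [2.57, 2.57, 3.14, 3.14, 3.14, 3.14].

### API

Orientations are given as a unit quaternion [x, y, z, w].
In Python, from cell import manip gives the robot as it stands.
- The arm moves only by the tool send_rows, never from a script. Its argument "targets" is a list of rows, each an object with "translation": the shift along the tool's x, y, z in units of 800 mm (1.0 is 800 mm), a list of three; "turn": the turn about the tool's z in units of pi rad (1.0 is pi rad). In form: [{"translation": [dx, dy, dz], "turn": turn}, ...]. A call has 1 to 10 rows; each row is the pose to reach, as a shift and turn from the pose measured when the call began, along the tool's axes at that moment, turning the shorter way round; what a row does not reach only later rows make up. A row lasts 1/8 s, in which the tool goes at most 62.5 mm and 10.7 degrees, less where a joint would pass 70% of its speed; a pose out of reach is approached as far as the arm can. A call with a number of a shift or a turn outside -1 to 1 is refused whole. A call with a gripper value outside its range is refused whole. "jaw" is the gripper's target within -1 to 1 (shut at 1, half-way at 0, fully open at -1), set as the call begins (left out, the last holds). The fingers move at their own pace and stop on an object; the grip force is fixed at half the most. Time passes only in rows, so rows that repeat a pose let the fingers close. It gives the time, the measured TCP pose, the force and the opening at its end, in the units of the state.
- manip.state(): the state, without advancing time (a new reading comes with each control period).
- manip.grab_frame(name): name is "side" or "top" or "wrist"; returns the picture (384x512x3 uint8, blue, green, red); there is no depth.
- manip.calibration(name): a dict with "intrinsics" (3x3 intrinsics, pixels), "dist" ([k1, k2, p1, p2, k3] as OpenCV has them; the pictures are not rectified), "cam_to_world" (4x4, takes a point from camera to world coordinates); the wrist camera has in their place "tool_from_camera" (4x4, takes a point from camera to tool coordinates, whose origin is the TCP and whose axes are the flange's). Camera axes: x right, y down, z forward; pixel columns grow to the right and rows downward; lengths in m; the calibration is good to about 2 mm. A picture is of the moment at which its call begins: read the wrist's pose just before it. calibration takes no time and is no camera call.
- manip.job_done(): hands the job in, once; it reports no verdict.
Trained networks look in the newest picture that a camera, given by its name, has taken for a name from the list of things; names that differ only in an ending like _2 or _b are one class to them, and where a whole thing is asked for, a point or a joint stands for the part that bears it (a point fixed in the world has none). Each returns a list of dicts, best first, with "conf" (0 to 1); they miss things now and then, are a little off and sometimes report something else, mostly with a low value. They report only what shows in the picture. A call takes as long as a camera call.
- manip.boxes_of(thing, camera): "extent" ([left, top, width, height] in pixels, round what is visible of it).
- manip.regions_of(thing, camera): "mask" (384x512 bool, what is visible of it) and "extent" ([left, top, width, height] in pixels, round what is visible of it).
- manip.tip_of(thing, camera): "point" ([column, row] in pixels: a listed point, or the origin of a listed thing).
The state is a dict: "time_s": time; "q": joint angles; "joint_velocities": joint speeds; "joint_torque": joint torques, N m; "ee_pos": TCP position; "ee_rot": TCP orientation; "ft_force": force on the tool from outside, world axes, zero at the start; "moment": the same for the moment, N m; "finger_gap": finger opening in m.
Only numpy, scipy, OpenCV 4.12 (cv2) and the standard library are available. Lean on these libraries where they do the work, as an engineer would, in place of code of your own. Each camera call takes 0.05 s, during which the arm holds its last target.

## Working session

There is one attempt and no reset: what is moved stays moved. The work goes in short steps, Python scripts to look and compute and a tool call to move; the robot and the scene stay as the last step left them, time stands still between calls to the robot, and variables do not carry over. Pictures are saved under pics/ and viewed, and the job is handed in when it is done.

Besides the shell and the picture viewer there is one more tool, called after "Call:" as name([rows], argument=value, ...), one row to a line, values as JSON. send_rows: Moves the arm, as the interface text tells. Shifts and turns lie within -1 to 1; 1 stands for 800 mm of shift or pi rad of turn. Its arguments: {"type":"object","properties":{"targets":{"type":"array"},"jaw":{"type":"number"}},"required":["targets"]}

```bash
ls; mkdir -p pics; python3 - <<'E'
from cell import manip
import cv2,numpy as np
s=manip.state();print({k:np.round(v,4) for k,v in s.items()})
for n in ["side","top","wrist"]:
    im=manip.grab_frame(n);cv2.imwrite(f"pics/{n}0.png",im)
    c=manip.calibration(n);print(n,{k:np.round(v,4).tolist() for k,v in c.items()})
    for t in ["pot","lid","lug","lips","eyebolt","wings","end_cap"]:
        r=manip.tip_of(t,n);print(t,[(np.round(d['point'],1).tolist(),round(d['conf'],2)) for d in r[:3]])
E
```

```text
pics
{'time_s': np.float64(0.0), 'q': array([-1.162 ,  0.3203,  1.5657, -0.    ,  1.2574, -0.02  ]), 'joint_velocities': array([ 0.0017,  0.001 , -0.0002, -0.0016,  0.0009, -0.0008]), 'joint_torque': array([-3.00000e-03, -4.15533e+01, -2.34168e+01, -3.00000e-04,
        8.10000e-03, -0.00000e+00]), 'ee_pos': array([ 0.2389, -0.5225,  0.2305]), 'ee_rot': array([ 9.771e-01,  2.128e-01, -2.000e-04, -9.000e-04]), 'ft_force': array([-0.8125, -0.1273,  0.5864]), 'moment': array([-0.0158, -0.0051, -0.025 ]), 'finger_gap': np.float64(0.0852)}
side {'intrinsics': [[492.3592, 0.0, 260.8682], [0.0, 492.3592, 195.9962], [0.0, 0.0, 1.0]], 'dist': [-0.1269, 0.0, 0.0, 0.0, 0.0], 'cam_to_world': [[0.7364, -0.5064, 0.4487, -0.1839], [-0.6764, -0.5338, 0.5075, -0.7786], [-0.0175, -0.6772, -0.7356, 1.3074], [0.0, 0.0, 0.0, 1.0]]}
pot [([310.5, 214.2], 0.73)]
lid [([302.4, 305.1], 0.68)]
lug [([292.1, 195.1], 0.65), ([292.1, 206.0], 0.35)]
lips [([290.6, 195.7], 0.52)]
eyebolt [([310.0, 215.5], 0.57), ([291.5, 209.2], 0.45)]
wings [([289.5, 188.8], 0.62)]
end_cap []
top {'intrinsics': [[407.3165, 0.0, 261.3811], [0.0, 407.3165, 191.7733], [0.0, 0.0, 1.0]], 'dist': [0.0449, 0.0, 0.0, 0.0, 0.0], 'cam_to_world': [[-0.0703, -0.9738, 0.2164, 0.3125], [-0.9975, 0.0677, -0.0197, 0.0157], [0.0045, -0.2172, -0.9761, 1.1721], [0.0, 0.0, 0.0, 1.0]]}
pot [([272.4, 157.4], 0.67)]
lid [([123.4, 211.2], 0.56)]
lug [([287.9, 177.3], 0.73)]
lips [([292.1, 185.7], 0.43)]
eyebolt [([287.0, 181.0], 0.66)]
wings [([290.3, 172.2], 0.72)]
end_cap [([290.5, 171.4], 0.63)]
wrist {'intrinsics': [[301.6711, 0.0, 252.2774], [0.0, 301.6711, 190.4484], [0.0, 0.0, 1.0]], 'dist': [-0.0815, 0.0, 0.0, 0.0, 0.0], 'tool_from_camera': [[-0.0006, -0.9507, -0.3102, 0.0804], [1.0, -0.0003, -0.0011, -0.0005], [0.001, -0.3102, 0.9507, -0.1437], [0.0, 0.0, 0.0, 1.0]]}
pot []
lid []
lug []
lips []
eyebolt []
wings []
end_cap []
```

View pics/side0.png

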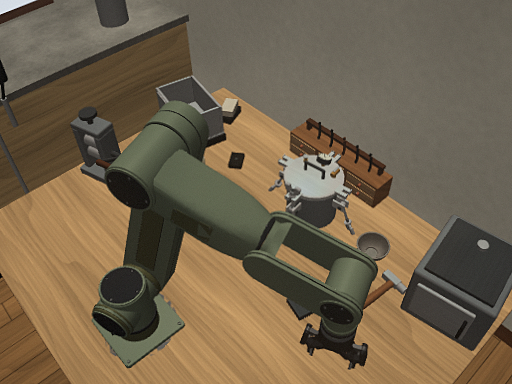

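View pics/top0.png

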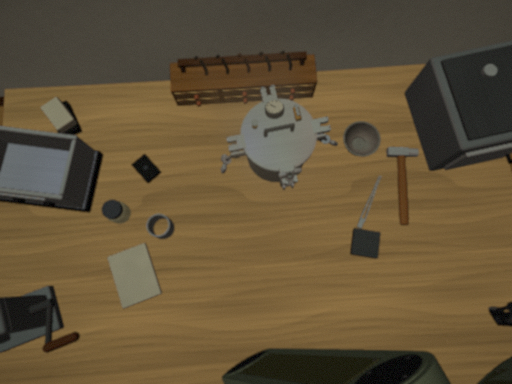

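```bash
cat > h.py <<'E'
import numpy as np,cv2
from cell import manip
from scipy.optimize import least_squares
from scipy.spatial.transform import Rotation as R
def proj(n,P):
    c=manip.calibration(n);K=np.array(c['intrinsics']);d=np.array(c['dist'])
    if n=='wrist':
        s=manip.state();T=np.eye(4);T[:3,:3]=R.from_quat(s['ee_rot']).as_matrix();T[:3,3]=s['ee_pos'];M=T@np.array(c['tool_from_camera'])
    else: M=np.array(c['cam_to_world'])
    W=np.linalg.inv(M)
    return cv2.projectPoints(np.atleast_2d(np.array(P,float)),cv2.Rodrigues(W[:3,:3])[0],W[:3,3],K,d)[0].reshape(-1,2)
def ray_z(n,p,z):
    c=manip.calibration(n);K=np.array(c['intrinsics']);d=np.array(c['dist'])
    if n=='wrist':
        s=manip.state();T=np.eye(4);T[:3,:3]=R.from_quat(s['ee_rot']).as_matrix();T[:3,3]=s['ee_pos'];M=T@np.array(c['tool_from_camera'])
    else: M=np.array(c['cam_to_world'])
    u=cv2.undistortPoints(np.array([[p]],float),K,d)[0,0]
    r=M[:3,:3]@np.array([u[0],u[1],1]);o=M[:3,3];return o+r*(z-o[2])/r[2]
E
python3 - <<'E'
from h import *
print('top lug',ray_z('top',(287.9,177.3),.199),'wings',ray_z('top',(290.3,172.2),.230),'cap',ray_z('top',(290.5,171.4),.223),'lips',ray_z('top',(292.1,185.7),.2025),'pot',ray_z('top',(272.4,157.4),0),'eye',ray_z('top',(287,181),.135))
print('side lug',ray_z('side',(292.1,195.1),.199),'wings',ray_z('side',(289.5,188.8),.230),'lips',ray_z('side',(290.6,195.7),.2025))
E
```

```text
top lug [ 0.56016767 -0.07172053  0.199     ] wings [ 0.56444815 -0.07573059  0.23      ] cap [ 0.56827873 -0.07706241  0.223     ] lips [ 0.53741386 -0.07986856  0.2025    ] pot [ 0.67553646 -0.04834487  0.        ] eye [ 0.56662829 -0.074271    0.135     ]
side lug [ 0.56412206 -0.07702508  0.199     ] wings [ 0.55580796 -0.07299407  0.23      ] lips [ 0.55668002 -0.07785394  0.2025    ]
```

```bash
python3 - <<'E'
import cv2,numpy as np
a=cv2.imread('pics/top0.png')[130:205,215:345];b=cv2.imread('pics/side0.png')[145:240,260:360]
cv2.imwrite('pics/z0.png',np.hstack([cv2.resize(a,(400,int(75*400/130)),interpolation=cv2.INTER_CUBIC)[:230], cv2.resize(b,(400,380),interpolation=cv2.INTER_CUBIC)[:230]]))
cv2.imwrite('pics/z1.png',cv2.resize(b,(700,665),interpolation=cv2.INTER_CUBIC)[:600])
E
```

```text
(no output)
```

View pics/z0.png

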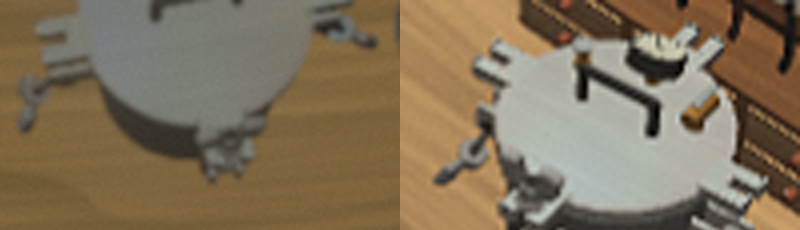

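Call:
send_rows([
  {"translation":[0.02,-0.01,-0.075],"turn":0},
  {"translation":[0.06,-0.035,-0.15],"turn":0},
  {"translation":[0.13,-0.075,-0.15],"turn":0},
  {"translation":[0.2,-0.115,-0.15],"turn":0},
  {"translation":[0.27,-0.155,-0.15],"turn":0},
  {"translation":[0.34,-0.195,-0.15],"turn":0},
  {"translation":[0.41,-0.235,-0.15],"turn":0},
  {"translation":[0.48,-0.275,-0.15],"turn":0},
  {"translation":[0.55,-0.315,-0.15],"turn":0},
  {"translation":[0.598,-0.342,-0.15],"turn":0},
])

```text
time_s: 2.45
ee_pos: [0.5611, -0.0737, 0.3515]
ee_rot: [0.977, 0.213, 0.0, 0.0]
ft_force: [0.0, -1.5, 0.4]
finger_gap: 0.0854
```

Call:
send_rows([
  {"translation":[0,0,0],"turn":0},
  {"translation":[0,0,0],"turn":0},
])

```text
time_s: 2.7
ee_pos: [0.5609, -0.0738, 0.3513]
ee_rot: [0.977, 0.213, -0.0, 0.0]
ft_force: [-0.1, -0.3, 0.4]
finger_gap: 0.0854
```

```bash
cat > look.py <<'E'
import sys
from h import *
s=manip.state();print({k:np.round(s[k],4).tolist() for k in ['time_s','q','ee_pos','ee_rot','ft_force','moment','finger_gap']})
tag=sys.argv[1]
for n in sys.argv[2].split(','):
    im=manip.grab_frame(n);cv2.imwrite(f"pics/{n}{tag}.png",im)
    for t,z in [("lug",.199),("lips",.2025),("wings",.230),("end_cap",.2232),("eyebolt",.135)]:
        r=manip.tip_of(t,n);print(n,t,[(np.round(d['point'],1).tolist(),round(d['conf'],2),np.round(ray_z(n,d['point'],z),4).tolist()) for d in r[:2]])
E
python3 look.py 1 wrist,top
```

```text
{'time_s': 2.7, 'q': [-0.1506, 0.2564, 1.3576, -0.0011, 1.5277, 0.9906], 'ee_pos': [0.5609, -0.0738, 0.3513], 'ee_rot': [0.977, 0.2132, -0.0002, 0.0005], 'ft_force': [-0.0996, -0.2773, 0.4293], 'moment': [0.0075, 0.0377, 0.0231], 'finger_gap': 0.0854}
wrist lug [([256.5, 173.4], 0.8, [0.5637, -0.0773, 0.199]), ([37.6, 94.1], 0.71, [0.5487, 0.153, 0.199])]
wrist lips [([250.1, 187.6], 0.96, [0.5482, -0.0774, 0.2025])]
wrist wings [([252.7, 183.0], 0.81, [0.5613, -0.0744, 0.23])]
wrist end_cap [([254.0, 179.7], 0.53, [0.5629, -0.0749, 0.2232]), ([353.6, 227.6], 0.51, [0.5589, -0.1863, 0.2232])]
wrist eyebolt [([254.3, 160.5], 0.92, [0.5625, -0.0759, 0.135])]
top lug [([287.6, 178.8], 0.49, [0.5564, -0.0707, 0.199])]
top lips [([289.8, 181.4], 0.6, [0.5486, -0.0752, 0.2025]), ([286.5, 181.9], 0.33, [0.5479, -0.067, 0.2025])]
top wings [([290.6, 173.1], 0.43, [0.5622, -0.0763, 0.23])]
top end_cap []
top eyebolt [([289.5, 181.5], 0.6, [0.5648, -0.0807, 0.135])]
```

View pics/wrist1.png

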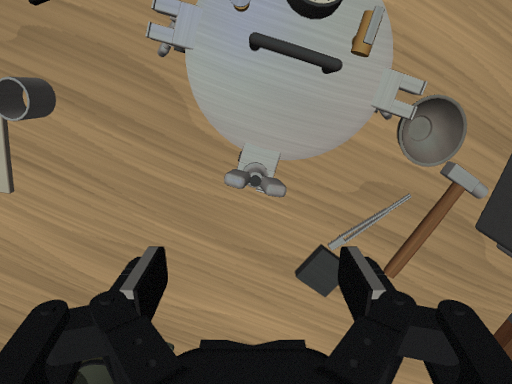

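```bash
python3 - <<'E'
import cv2
a=cv2.imread('pics/wrist1.png')[135:210,205:305]
cv2.imwrite('pics/z2.png',cv2.resize(a,(800,600),interpolation=cv2.INTER_CUBIC))
E
```

```text
(no output)
```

View pics/z2.png

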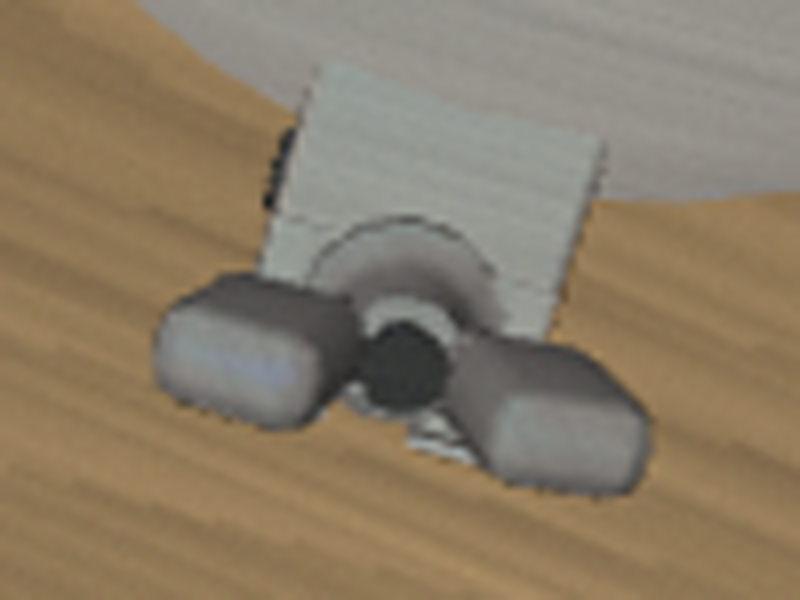

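```bash
python3 - <<'E'
from h import *
L=ray_z('wrist',(235,181),.243);Rr=ray_z('wrist',(276.2,190.2),.243)
d=L-Rr;print('wings',L,Rr,(L+Rr)/2,np.hypot(*d[:2]),np.arctan2(d[1],d[0]))
for z in (.2402,): 
  l=ray_z('wrist',(205+155/8,135+355/8),z);r=ray_z('wrist',(205+650/8,135+440/8),z);print(l,r,np.linalg.norm(l-r))
c=ray_z('wrist',(255.4,180.6),.226);print('cap',c)
a=ray_z('wrist',(253,38),.236);b=ray_z('wrist',(340,65),.236);e=a-b
print('handle',(a+b)/2,np.hypot(*e[:2]),'pot y angle',np.arctan2(e[1],e[0]))
E
```

```text
wings [ 0.56067767 -0.05674217  0.243     ] [ 0.56799742 -0.09308325  0.243     ] [ 0.56433754 -0.07491271  0.243     ] 0.03707091587996892 1.769555269370671
[ 0.55735131 -0.04782361  0.2402    ] [ 0.57115249 -0.10173799  0.2402    ] 0.055652785960722775
cap [ 0.56397053 -0.07496947  0.226     ]
handle [ 0.67830302 -0.05907585  0.236     ] 0.07334940689049742 pot y angle 1.7267017326389282
```

```bash
cat > sh.py <<'E'
import sys
from h import *
x,y,z,yaw=map(float,sys.argv[1:5])
s=manip.state();M=R.from_quat(s['ee_rot']).as_matrix()
cur=np.arctan2(M[1,0],M[0,0]);d=M.T@(np.array([x,y,z])-s['ee_pos'])
dy=(yaw-cur+np.pi)%(2*np.pi)-np.pi
print('pos',np.round(s['ee_pos'],4),'yaw',round(cur,4),'q6',round(s['q'][5],3),'F',np.round(s['ft_force'],2),'Mz',np.round(s['moment'],3),'gap',round(s['finger_gap'],4),'t',s['time_s'])
print('units',np.round(d/.8,4),'turn',round(-dy/np.pi,4))
E
python3 sh.py .5635 -.075 .33 1.79
```

```text
pos [ 0.561  -0.0739  0.3516] yaw 0.4286 q6 0.991 F [ 0.2  -0.2   0.62] Mz [-0.013  0.011  0.015] gap 0.0854 t 3.3
units [0.0022 0.0025 0.0269] turn -0.4333
```

Call:
send_rows([
  {"translation":[0.002,0.0025,0.027],"turn":-0.055},
  {"translation":[0.002,0.0025,0.027],"turn":-0.11},
  {"translation":[0.002,0.0025,0.027],"turn":-0.165},
  {"translation":[0.002,0.0025,0.027],"turn":-0.22},
  {"translation":[0.002,0.0025,0.027],"turn":-0.275},
  {"translation":[0.002,0.0025,0.027],"turn":-0.33},
  {"translation":[0.002,0.0025,0.027],"turn":-0.385},
  {"translation":[0.002,0.0025,0.027],"turn":-0.433},
  {"translation":[0.002,0.0025,0.027],"turn":-0.433},
  {"translation":[0.002,0.0025,0.027],"turn":-0.433},
], jaw=1)

```text
time_s: 4.55
ee_pos: [0.5634, -0.075, 0.3299]
ee_rot: [0.627, 0.779, 0.0, 0.0]
ft_force: [-0.4, 0.0, -0.1]
finger_gap: 0.0001
```

```bash
python3 look.py 2 wrist; python3 - <<'E'
import cv2
a=cv2.imread('pics/wrist2.png')[120:225,190:330]
cv2.imwrite('pics/z3.png',cv2.resize(a,(800,600),interpolation=cv2.INTER_CUBIC))
E
```

```text
{'time_s': 4.55, 'q': [-0.1524, 0.265, 1.3972, -0.0004, 1.4786, -0.3685], 'ee_pos': [0.5634, -0.075, 0.3299], 'ee_rot': [0.6267, 0.7792, 0.0, 0.0004], 'ft_force': [-0.4163, 0.0447, -0.1052], 'moment': [-0.0162, 0.0026, 0.0485], 'finger_gap': 0.0001}
wrist lug [([251.4, 181.0], 0.92, [0.5631, -0.0748, 0.199])]
wrist lips [([237.5, 181.7], 0.91, [0.5504, -0.0773, 0.2025])]
wrist wings [([252.3, 191.9], 0.74, [0.5641, -0.0753, 0.23])]
wrist end_cap [([250.0, 190.7], 0.57, [0.5624, -0.0768, 0.2232])]
wrist eyebolt [([252.8, 169.3], 0.9, [0.5655, -0.079, 0.135])]
```

View pics/wrist2.png

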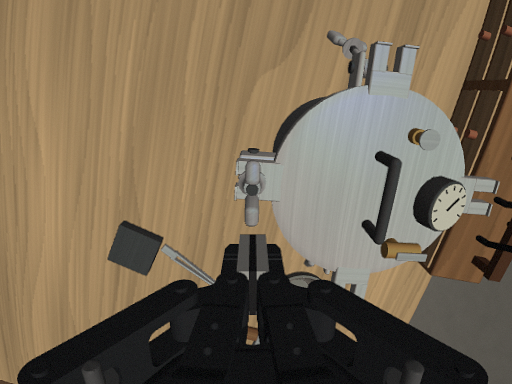

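View pics/z3.png

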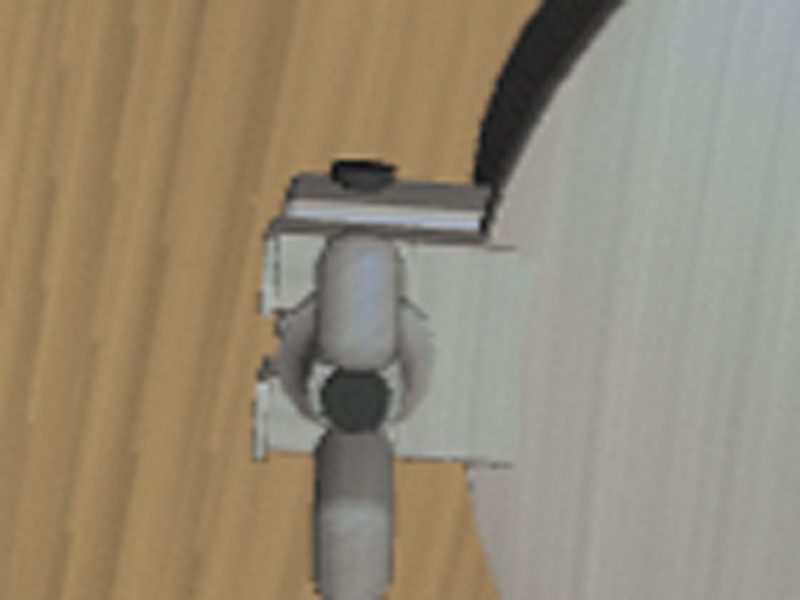

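```bash
python3 sh.py .5602 -.057 .25 1.76
```

```text
pos [ 0.5633 -0.075   0.3299] yaw 1.7885 q6 -0.37 F [-0.45  0.01 -0.34] Mz [-0.025 -0.021 -0.073] gap -0.0 t 4.85
units [0.0229 0.001  0.0999] turn 0.0091
```

Call:
send_rows([
  {"translation":[0.023,0.001,0.03],"turn":0.009},
  {"translation":[0.023,0.001,0.06],"turn":0.009},
  {"translation":[0.023,0.001,0.085],"turn":0.009},
  {"translation":[0.023,0.001,0.1],"turn":0.009},
  {"translation":[0.023,0.001,0.1],"turn":0.009},
])

```text
time_s: 5.48
ee_pos: [0.5599, -0.057, 0.2493]
ee_rot: [0.637, 0.771, -0.0, -0.0]
ft_force: [-0.2, 0.4, 0.6]
finger_gap: 0.0001
```

Call:
send_rows([
  {"translation":[0,0,0.002],"turn":0},
  {"translation":[0,0,0.004],"turn":0},
  {"translation":[0,0,0.005],"turn":0},
  {"translation":[0,0,0.005],"turn":0},
])

```text
time_s: 5.98
ee_pos: [0.56, -0.057, 0.2455]
ee_rot: [0.637, 0.771, -0.0, -0.0]
ft_force: [-0.9, -0.1, -1.0]
finger_gap: -0.0001
```

Call:
send_rows([
  {"translation":[0,0,0.0006],"turn":0},
  {"translation":[0,0,0.0006],"turn":0},
])

```text
time_s: 6.22
ee_pos: [0.56, -0.057, 0.2451]
ee_rot: [0.637, 0.771, -0.0, 0.0]
ft_force: [0.3, 0.3, -0.1]
finger_gap: -0.0006
```

Call:
send_rows([
  {"translation":[0,0,0.0006],"turn":0},
  {"translation":[0,0,0.0006],"turn":0},
])

```text
time_s: 6.48
ee_pos: [0.5601, -0.057, 0.2449]
ee_rot: [0.637, 0.771, -0.0, 0.0]
ft_force: [0.1, 0.8, 2.3]
finger_gap: 0.0001
```

Call:
send_rows([
  {"translation":[0,0,0.0006],"turn":0},
  {"translation":[0,0,0.0006],"turn":0},
])

```text
time_s: 6.72
ee_pos: [0.5602, -0.057, 0.2447]
ee_rot: [0.637, 0.771, 0.0, 0.0]
ft_force: [-0.7, 0.6, 4.8]
finger_gap: -0.0
```

```bash
python3 sh.py .5637 -.0752 .275 1.76;python3 sh.py .5637 -.0752 .2225 1.76
```

```text
pos [ 0.5602 -0.057   0.2447] yaw 1.76 q6 -0.311 F [-0.7   0.58  4.76] Mz [-0.008  0.12  -0.016] gap -0.0 t 6.725
units [-0.0232  0.0001 -0.0378] turn 0.0
pos [ 0.5602 -0.057   0.2447] yaw 1.76 q6 -0.311 F [-0.7   0.58  4.76] Mz [-0.008  0.12  -0.016] gap -0.0 t 6.725
units [-0.0232  0.      0.0278] turn 0.0
```

Call:
send_rows([
  {"translation":[0,0,-0.019],"turn":0},
  {"translation":[0,0,-0.038],"turn":0},
  {"translation":[-0.012,0,-0.038],"turn":0},
  {"translation":[-0.023,0,-0.038],"turn":0},
  {"translation":[-0.023,0,-0.038],"turn":0},
  {"translation":[-0.023,0,-0.038],"turn":0},
], jaw=0.2)

```text
time_s: 7.48
ee_pos: [0.5634, -0.0752, 0.2746]
ee_rot: [0.637, 0.771, -0.0, -0.0]
ft_force: [0.4, -0.1, 0.0]
finger_gap: 0.0339
```

Call:
send_rows([
  {"translation":[0,0,0.02],"turn":0},
  {"translation":[0,0,0.04],"turn":0},
  {"translation":[0,0,0.055],"turn":0},
  {"translation":[0,0,0.064],"turn":0},
  {"translation":[0,0,0.065],"turn":0},
  {"translation":[0,0,0.065],"turn":0},
])

```text
time_s: 8.22
ee_pos: [0.5637, -0.0752, 0.223]
ee_rot: [0.637, 0.771, 0.0, 0.0]
ft_force: [0.6, 0.2, 1.2]
finger_gap: 0.0342
```

```bash
python3 sh.py .5637 -.0752 .2225 1.76; python3 look.py 3 wrist,side|head -3; python3 - <<'E'
import cv2,numpy as np
a=cv2.imread('pics/wrist3.png')[120:300,150:360]
b=cv2.imread('pics/side3.png')[140:260,240:380]
cv2.imwrite('pics/z4.png',np.hstack([cv2.resize(a,(400,343)),cv2.resize(b,(400,343))]))
E
```

```text
pos [ 0.5637 -0.0752  0.223 ] yaw 1.7595 q6 -0.341 F [0.64 0.19 1.2 ] Mz [ 0.06  -0.025 -0.031] gap 0.0342 t 8.225
units [0.     0.     0.0006] turn -0.0001
{'time_s': 8.225, 'q': [-0.1528, 0.3148, 1.5932, -0.0002, 1.2332, -0.3415], 'ee_pos': [0.5637, -0.0752, 0.223], 'ee_rot': [0.6373, 0.7706, 0.0001, 0.0003], 'ft_force': [0.6376, 0.1926, 1.2034], 'moment': [0.0596, -0.0247, -0.0312], 'finger_gap': 0.0342}
wrist lug []
wrist lips [([225.8, 230.0], 0.93, [0.5484, -0.0763, 0.2025])]
```

View pics/z4.png

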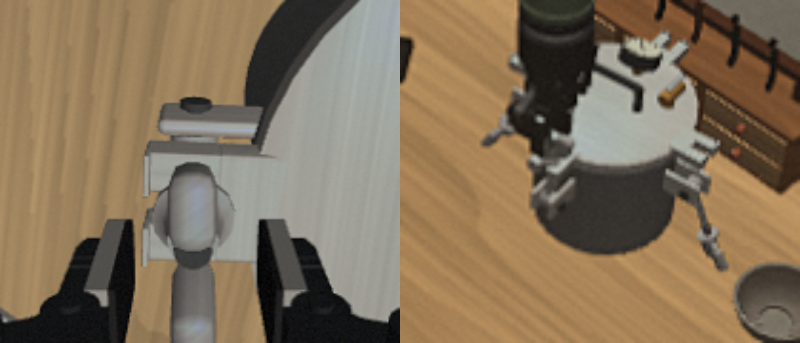

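Call:
send_rows([
  {"translation":[0,0,0],"turn":0},
  {"translation":[0,0,0],"turn":0},
  {"translation":[0,0,0],"turn":0},
], jaw=0.64)

```text
time_s: 9.2
ee_pos: [0.5634, -0.0752, 0.2226]
ee_rot: [0.637, 0.771, -0.0, -0.0]
ft_force: [-0.2, -0.3, -0.2]
finger_gap: 0.0153
```

Call:
send_rows([
  {"translation":[0,0,0],"turn":0},
  {"translation":[0,0,0],"turn":0},
], jaw=0.69)

```text
time_s: 9.45
ee_pos: [0.5634, -0.0752, 0.2226]
ee_rot: [0.637, 0.771, -0.0, -0.0]
ft_force: [1.0, 0.4, -0.3]
finger_gap: 0.0132
```

```bash
python3 sh.py .5637 -.0752 .2225 1.76
```

```text
pos [ 0.5634 -0.0752  0.2226] yaw 1.7596 q6 -0.342 F [ 0.99  0.35 -0.32] Mz [ 0.032 -0.055 -0.047] gap 0.0132 t 9.45
units [-0.0001  0.0004  0.0002] turn -0.0001
```

Call:
send_rows([
  {"translation":[0,0,0],"turn":-0.025},
  {"translation":[0,0,-0.0002],"turn":-0.05},
  {"translation":[0,0,-0.0003],"turn":-0.075},
  {"translation":[0,0,-0.0005],"turn":-0.1},
  {"translation":[0,0,-0.0006],"turn":-0.125},
])

```text
time_s: 10.07
ee_pos: [0.5629, -0.0752, 0.223]
ee_rot: [0.474, 0.881, -0.0, -0.001]
ft_force: [-1.7, 0.2, 0.7]
finger_gap: 0.0135
```

```bash
python3 sh.py .5637 -.0752 .2225 3.6; python3 look.py 4 wrist|head -1
```

```text
pos [ 0.5629 -0.0752  0.223 ] yaw 2.1541 q6 -0.736 F [-1.69  0.2   0.69] Mz [-0.034  0.19  -0.149] gap 0.0135 t 10.075
units [-0.0005  0.0008  0.0006] turn -0.4603
{'time_s': 10.075, 'q': [-0.153, 0.3146, 1.5934, -0.0002, 1.235, -0.7361], 'ee_pos': [0.5629, -0.0752, 0.223], 'ee_rot': [0.4739, 0.8806, -0.0003, -0.0006], 'ft_force': [-1.695, 0.205, 0.6919], 'moment': [-0.0344, 0.1904, -0.1487], 'finger_gap': 0.0135}
```

View pics/wrist4.png

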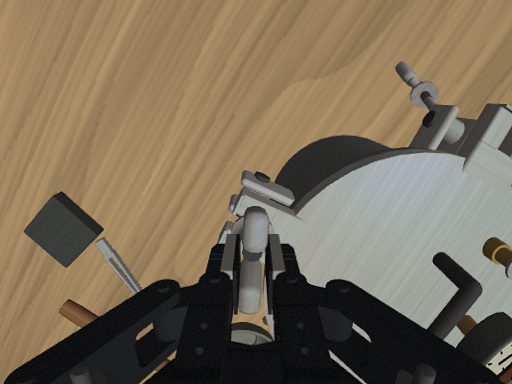

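Call:
send_rows([
  {"translation":[-0.0002,0.0004,-0.0001],"turn":-0.025},
  {"translation":[-0.0004,0.0008,-0.0003],"turn":-0.05},
  {"translation":[-0.0004,0.0008,-0.0004],"turn":-0.075},
  {"translation":[-0.0004,0.0008,-0.0005],"turn":-0.1},
  {"translation":[-0.0004,0.0008,-0.0006],"turn":-0.125},
  {"translation":[-0.0004,0.0008,-0.0008],"turn":-0.15},
  {"translation":[-0.0004,0.0008,-0.0009],"turn":-0.175},
  {"translation":[-0.0004,0.0008,-0.001],"turn":-0.2},
  {"translation":[-0.0004,0.0008,-0.0011],"turn":-0.225},
  {"translation":[-0.0004,0.0008,-0.0013],"turn":-0.25},
])

```text
time_s: 11.62
ee_pos: [0.5633, -0.0752, 0.224]
ee_rot: [0.102, 0.995, -0.0, -0.001]
ft_force: [-2.5, -1.0, 0.6]
finger_gap: 0.0129
```

```bash
python3 sh.py .5637 -.0752 .2238 3.6
```

```text
pos [ 0.5633 -0.0752  0.224 ] yaw 2.9381 q6 -1.52 F [-2.53 -0.98  0.6 ] Mz [-0.068  0.34  -0.187] gap 0.0129 t 11.625
units [-0.0004  0.      0.0003] turn -0.2107
```

Call:
send_rows([
  {"translation":[-0.0003,0,-0.0001],"turn":-0.025},
  {"translation":[-0.0003,0,-0.0003],"turn":-0.05},
  {"translation":[-0.0003,0,-0.0004],"turn":-0.075},
  {"translation":[-0.0003,0,-0.0005],"turn":-0.1},
  {"translation":[-0.0003,0,-0.0006],"turn":-0.125},
  {"translation":[-0.0003,0,-0.0008],"turn":-0.15},
  {"translation":[-0.0003,0,-0.0009],"turn":-0.175},
  {"translation":[-0.0003,0,-0.001],"turn":-0.2},
  {"translation":[-0.0003,0,-0.0011],"turn":-0.225},
])

```text
time_s: 12.75
ee_pos: [0.5633, -0.0753, 0.2249]
ee_rot: [-0.25, 0.968, 0.0, -0.001]
ft_force: [-1.4, 0.2, 1.1]
finger_gap: 0.0129
```

```bash
python3 sh.py .5637 -.0752 .2258 3.6;  python3 look.py 5 wrist|head -1
```

```text
pos [ 0.5633 -0.0753  0.2249] yaw -2.6368 q6 -2.228 F [-1.45  0.15  1.09] Mz [-0.072  0.3   -0.228] gap 0.0129 t 12.75
units [-0.0005 -0.0002 -0.0012] turn 0.0148
{'time_s': 12.75, 'q': [-0.1528, 0.3146, 1.5885, -0.0007, 1.2414, -2.2281], 'ee_pos': [0.5633, -0.0753, 0.2249], 'ee_rot': [-0.2497, 0.9683, 0.0003, -0.0015], 'ft_force': [-1.4478, 0.1502, 1.0862], 'moment': [-0.0715, 0.3002, -0.2279], 'finger_gap': 0.0129}
```

View pics/wrist5.png

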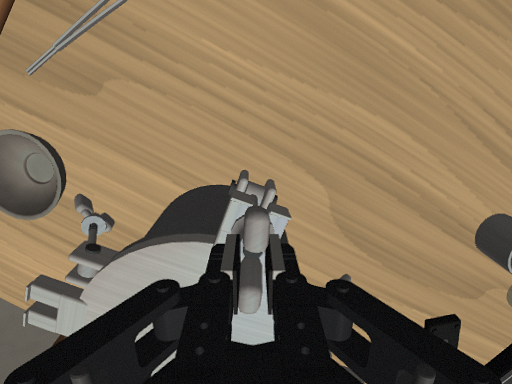

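Call:
send_rows([
  {"translation":[0,0,0],"turn":0},
  {"translation":[0,0,0],"turn":0},
  {"translation":[0,0,-0.02],"turn":0},
  {"translation":[0,0,-0.04],"turn":0},
  {"translation":[0,0,-0.055],"turn":0.05},
  {"translation":[0,0,-0.055],"turn":0.1},
  {"translation":[0,0,-0.055],"turn":0.15},
  {"translation":[0,0,-0.055],"turn":0.2},
  {"translation":[0,0,-0.055],"turn":0.25},
  {"translation":[0,0,-0.055],"turn":0.3},
], jaw=0.2)

```text
time_s: 14.3
ee_pos: [0.5643, -0.0752, 0.2705]
ee_rot: [0.221, 0.975, -0.0, 0.0]
ft_force: [-1.2, -0.1, -0.0]
finger_gap: 0.034
```

Call:
send_rows([
  {"translation":[0,0,-0.02],"turn":0.055},
  {"translation":[0,0,-0.04],"turn":0.11},
  {"translation":[0,0,-0.06],"turn":0.165},
  {"translation":[0,0,-0.06],"turn":0.22},
  {"translation":[0,0,-0.06],"turn":0.275},
  {"translation":[0,0,-0.06],"turn":0.33},
  {"translation":[0,0,-0.06],"turn":0.385},
  {"translation":[0,0,-0.06],"turn":0.44},
  {"translation":[0,0,-0.06],"turn":0.495},
  {"translation":[0,0,-0.06],"turn":0.55},
], jaw=1)

```text
time_s: 15.55
ee_pos: [0.5645, -0.0752, 0.32]
ee_rot: [0.886, 0.463, 0.001, 0.001]
ft_force: [0.5, 0.0, -0.8]
finger_gap: 0.0002
```

```bash
python3 sh.py .547 -.083 .253 .44;  python3 look.py 6 wrist
```

```text
pos [ 0.5645 -0.0752  0.32  ] yaw 0.9626 q6 0.456 F [ 0.53  0.   -0.83] Mz [0.017 0.035 0.033] gap 0.0002 t 15.55
units [-0.0206 -0.0126  0.0837] turn 0.1664
{'time_s': 15.55, 'q': [-0.1525, 0.2689, 1.416, -0.0002, 1.4542, 0.4557], 'ee_pos': [0.5645, -0.0752, 0.32], 'ee_rot': [0.8864, 0.4629, 0.0009, 0.0008], 'ft_force': [0.5256, 0.0022, -0.8313], 'moment': [0.0167, 0.0345, 0.033], 'finger_gap': 0.0002}
wrist lug [([250.6, 185.5], 0.89, [0.5629, -0.075, 0.199])]
wrist lips [([241.7, 193.9], 0.85, [0.5522, -0.0761, 0.2025])]
wrist wings [([250.2, 194.3], 0.8, [0.5637, -0.0731, 0.23])]
wrist end_cap [([250.5, 194.0], 0.52, [0.5627, -0.0748, 0.2232])]
wrist eyebolt [([254.5, 167.8], 0.96, [0.5665, -0.0762, 0.135])]
```

View pics/wrist6.png

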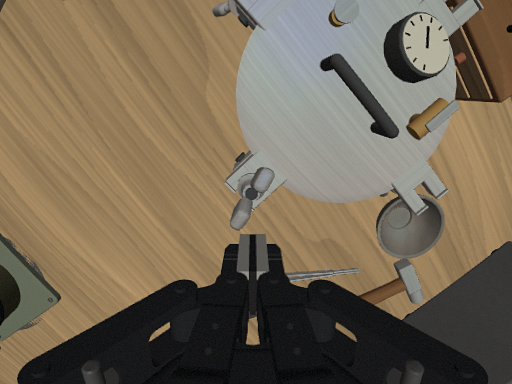

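```bash
python3 - <<'E'
import cv2
a=cv2.imread('pics/wrist6.png')[145:235,192:312]
cv2.imwrite('pics/z6.png',cv2.resize(a,(800,600),interpolation=cv2.INTER_CUBIC))
E
```

```text
(no output)
```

View pics/z6.png

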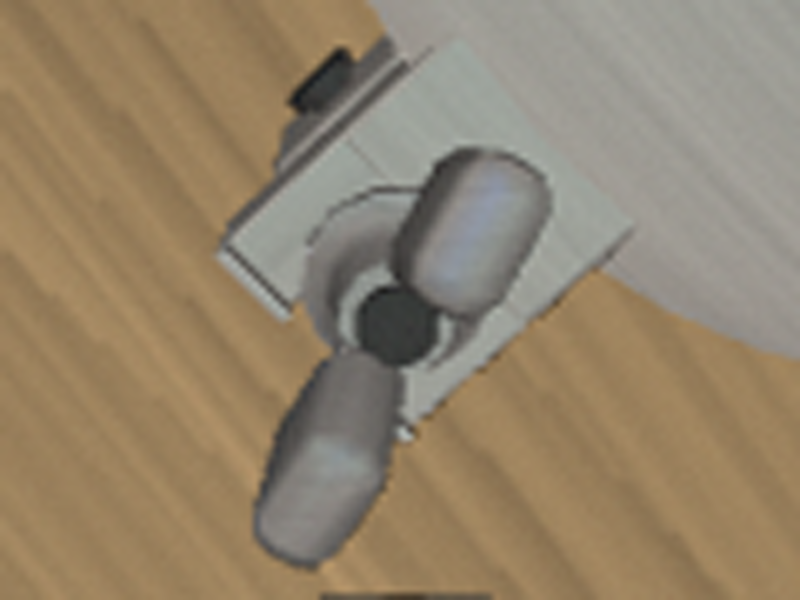

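```bash
python3 - <<'E'
from h import *
L=ray_z('wrist',(264.3,179.5),.247);Rr=ray_z('wrist',(239.25,221.5),.247)
d=L-Rr;print('wings',L,Rr,(L+Rr)/2,np.hypot(*d[:2]),np.arctan2(d[1],d[0]))
print('cap',ray_z('wrist',(192+397/6.67,145+325/6.67),.2272))
E
python3 sh.py .5465 -.083 .254 .44
```

```text
wings [ 0.58227547 -0.06461685  0.247     ] [ 0.5473067  -0.08185921  0.247     ] [ 0.56479108 -0.07323803  0.247     ] 0.03898862940575893 0.4580953302913906
cap [ 0.56429997 -0.07392521  0.2272    ]
pos [ 0.5644 -0.0752  0.319 ] yaw 0.9703 q6 0.448 F [0.14 0.12 0.59] Mz [-0.025 -0.059  0.028] gap 0.0003 t 15.85
units [-0.0207 -0.013   0.0812] turn 0.1688
```

Call:
send_rows([
  {"translation":[-0.005,-0.003,0.02],"turn":0.05},
  {"translation":[-0.01,-0.006,0.04],"turn":0.1},
  {"translation":[-0.02,-0.012,0.06],"turn":0.166},
  {"translation":[-0.0207,-0.013,0.077],"turn":0.166},
  {"translation":[-0.0207,-0.013,0.081],"turn":0.166},
  {"translation":[-0.0207,-0.013,0.083],"turn":0.166},
  {"translation":[-0.0207,-0.013,0.0845],"turn":0.166},
  {"translation":[-0.0207,-0.013,0.0855],"turn":0.166},
  {"translation":[-0.0207,-0.013,0.086],"turn":0.166},
  {"translation":[-0.0207,-0.013,0.086],"turn":0.166},
])

```text
time_s: 17.1
ee_pos: [0.5465, -0.083, 0.2503]
ee_rot: [0.975, 0.223, 0.001, 0.0]
ft_force: [0.3, 0.0, 0.0]
finger_gap: -0.0002
```

```bash
python3 sh.py .5465 -.083 .248 .45
```

```text
pos [ 0.5465 -0.083   0.2503] yaw 0.4489 q6 0.951 F [0.33 0.04 0.02] Mz [-0.028  0.047 -0.027] gap -0.0002 t 17.1
units [-0.     -0.0001  0.0029] turn -0.0003
```

Call:
send_rows([
  {"translation":[0,0,0.0015],"turn":0},
  {"translation":[0,0,0.0025],"turn":0},
  {"translation":[0,0,0.0025],"turn":0},
])

```text
time_s: 17.48
ee_pos: [0.5465, -0.083, 0.2482]
ee_rot: [0.975, 0.223, 0.0, 0.0]
ft_force: [0.2, -0.7, -0.2]
finger_gap: 0.0001
```

Call:
send_rows([
  {"translation":[0,0,0.0005],"turn":0},
  {"translation":[0,0,0.0006],"turn":0},
])

```text
time_s: 17.73
ee_pos: [0.5465, -0.083, 0.2476]
ee_rot: [0.975, 0.223, 0.0, 0.0]
ft_force: [0.4, -0.1, 0.1]
finger_gap: -0.0
```

Call:
send_rows([
  {"translation":[0,0,0.0005],"turn":0},
  {"translation":[0,0,0.0006],"turn":0},
])

```text
time_s: 17.98
ee_pos: [0.5465, -0.083, 0.2473]
ee_rot: [0.975, 0.223, 0.001, 0.0]
ft_force: [-0.4, -0.4, 2.0]
finger_gap: 0.0003
```

Call:
send_rows([
  {"translation":[0,0,0.0004],"turn":0},
  {"translation":[0,0,0.0004],"turn":0},
])

```text
time_s: 18.23
ee_pos: [0.5466, -0.0831, 0.2472]
ee_rot: [0.975, 0.223, 0.001, 0.0]
ft_force: [-0.6, 0.0, 1.5]
finger_gap: -0.0002
```

```bash
python3 sh.py .5636 -.0751 .2252 .45
```

```text
pos [ 0.5466 -0.0831  0.2472] yaw 0.4489 q6 0.951 F [-0.62  0.    1.55] Mz [-0.01   0.011  0.021] gap -0.0002 t 18.225
units [0.0234 0.0002 0.0276] turn -0.0003
```

Call:
send_rows([
  {"translation":[0,0,-0.018],"turn":0},
  {"translation":[0,0,-0.036],"turn":0},
  {"translation":[0.012,0,-0.036],"turn":0},
  {"translation":[0.0234,0.0002,-0.036],"turn":0},
  {"translation":[0.0234,0.0002,-0.036],"turn":0},
  {"translation":[0.0234,0.0002,-0.015],"turn":0},
  {"translation":[0.0234,0.0002,0.005],"turn":0},
  {"translation":[0.0234,0.0002,0.02],"turn":0},
  {"translation":[0.0234,0.0002,0.027],"turn":0},
  {"translation":[0.0234,0.0002,0.027],"turn":0},
], jaw=0.2)

```text
time_s: 19.48
ee_pos: [0.5635, -0.0751, 0.2254]
ee_rot: [0.975, 0.223, 0.0, 0.0]
ft_force: [0.9, -0.1, 0.9]
finger_gap: 0.0338
```

Call:
send_rows([
  {"translation":[0,0,0],"turn":0},
  {"translation":[0,0,0],"turn":0},
  {"translation":[0,0,0],"turn":0},
  {"translation":[0,0,0],"turn":0},
], jaw=0.69)

```text
time_s: 19.98
ee_pos: [0.5635, -0.0751, 0.2255]
ee_rot: [0.975, 0.223, 0.001, 0.0]
ft_force: [-0.1, -0.2, -0.4]
finger_gap: 0.0131
```

```bash
python3 sh.py .5636 -.0751 .2258 .76;  python3 look.py 7 wrist|head -1
```

```text
pos [ 0.5635 -0.0751  0.2255] yaw 0.4489 q6 0.969 F [-0.11 -0.21 -0.39] Mz [ 0.013  0.034 -0.01 ] gap 0.0131 t 19.975
units [ 0.0001  0.     -0.0004] turn -0.099
{'time_s': 19.975, 'q': [-0.1526, 0.3124, 1.5902, -0.0004, 1.2376, 0.9695], 'ee_pos': [0.5635, -0.0751, 0.2255], 'ee_rot': [0.9749, 0.2226, 0.0006, 0.0004], 'ft_force': [-0.1079, -0.2085, -0.3926], 'moment': [0.0126, 0.0345, -0.0101], 'finger_gap': 0.0131}
```

View pics/wrist7.png

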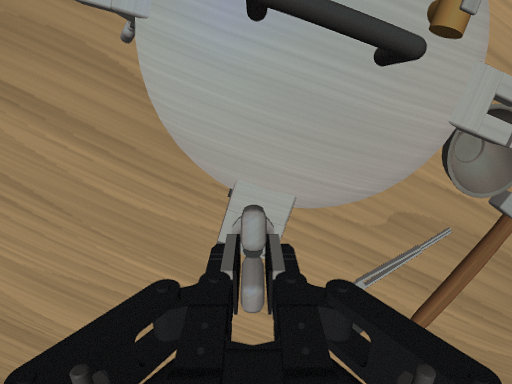

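Fork sits on the wings at cols 240–268, rows 205–310. Turn the remaining bit.

Call:
send_rows([
  {"translation":[0,0,0],"turn":-0.02},
  {"translation":[0,0,-0.0002],"turn":-0.04},
  {"translation":[0,0,-0.0003],"turn":-0.06},
  {"translation":[0,0,-0.0004],"turn":-0.08},
  {"translation":[0,0,-0.0004],"turn":-0.1},
  {"translation":[0,0,-0.0004],"turn":-0.1},
])

```text
time_s: 21.02
ee_pos: [0.5634, -0.0751, 0.2257]
ee_rot: [0.928, 0.372, 0.0, 0.0]
ft_force: [0.0, -0.3, -1.4]
finger_gap: 0.0134
```

```bash
python3 sh.py .5636 -.0751 .2258 .76
```

```text
pos [ 0.5634 -0.0751  0.2257] yaw 0.7623 q6 0.656 F [ 0.02 -0.3  -1.37] Mz [-0.012  0.032 -0.102] gap 0.0134 t 21.025
units [ 0.0002  0.0001 -0.0002] turn 0.0007
```

Call:
send_rows([
  {"translation":[0,0,0],"turn":0},
  {"translation":[0,0,0],"turn":0},
  {"translation":[0,0,-0.025],"turn":0},
  {"translation":[0,0,-0.05],"turn":0},
  {"translation":[0,0,-0.08],"turn":-0.05},
  {"translation":[0,0,-0.1],"turn":-0.1},
  {"translation":[0,0,-0.12],"turn":-0.15},
  {"translation":[0,0,-0.12],"turn":-0.2},
  {"translation":[0,0,-0.12],"turn":-0.25},
  {"translation":[0,0,-0.12],"turn":-0.3},
], jaw=0.2)

```text
time_s: 22.28
ee_pos: [0.5633, -0.0751, 0.3217]
ee_rot: [0.656, 0.754, 0.0, 0.001]
ft_force: [0.2, -0.2, 0.3]
finger_gap: 0.0344
```

```bash
python3 sh.py .6168 -.0584 .275 1.713; python3 look.py 8 wrist; python3 - <<'E'
import cv2
a=cv2.imread('pics/wrist8.png')[135:240,182:322]
cv2.imwrite('pics/z8.png',cv2.resize(a,(800,600),interpolation=cv2.INTER_CUBIC))
E
```

```text
pos [ 0.5633 -0.0751  0.3217] yaw 1.7096 q6 -0.291 F [ 0.24 -0.23  0.34] Mz [0.038 0.009 0.014] gap 0.0344 t 22.275
units [0.0114 0.069  0.0584] turn -0.0011
{'time_s': 22.275, 'q': [-0.1525, 0.2671, 1.4145, -0.0004, 1.4589, -0.2913], 'ee_pos': [0.5633, -0.0751, 0.3217], 'ee_rot': [0.6564, 0.7544, 0.0001, 0.0006], 'ft_force': [0.2415, -0.2267, 0.3445], 'moment': [0.0376, 0.0094, 0.014], 'finger_gap': 0.0344}
wrist lug [([248.8, 179.7], 0.86, [0.5603, -0.0715, 0.199]), ([250.1, 191.8], 0.6, [0.563, -0.0829, 0.199])]
wrist lips [([234.2, 186.7], 0.61, [0.5478, -0.0788, 0.2025])]
wrist wings []
wrist end_cap [([249.5, 194.2], 0.55, [0.5619, -0.0772, 0.2232])]
wrist eyebolt [([250.7, 169.1], 0.66, [0.5625, -0.0772, 0.135])]
```

View pics/z8.png

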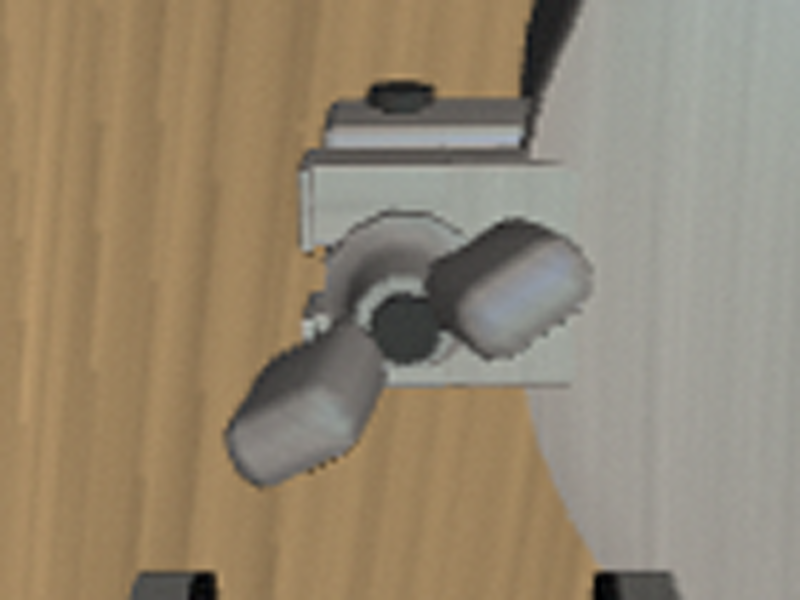

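Call:
send_rows([
  {"translation":[0.006,0.035,0],"turn":0},
  {"translation":[0.0114,0.069,0],"turn":0},
  {"translation":[0.0114,0.069,0.03],"turn":0},
  {"translation":[0.0114,0.069,0.058],"turn":0},
  {"translation":[0.0114,0.069,0.08],"turn":0},
  {"translation":[0.0114,0.069,0.1],"turn":0},
  {"translation":[0.0114,0.069,0.115],"turn":0},
  {"translation":[0.0114,0.069,0.119],"turn":0},
  {"translation":[0.0114,0.069,0.119],"turn":0},
], jaw=1)

```text
time_s: 23.7
ee_pos: [0.6172, -0.0589, 0.2267]
ee_rot: [0.659, 0.752, 0.0, 0.001]
ft_force: [0.3, -1.4, -0.1]
finger_gap: -0.0003
```

```bash
python3 sh.py .5636 -.0751 .2258 1.713; python3 look.py 9 wrist|head -1
```

```text
pos [ 0.6172 -0.0589  0.2267] yaw 1.7027 q6 -0.245 F [ 0.32 -1.43 -0.1 ] Mz [ 0.006 -0.017 -0.043] gap -0.0003 t 23.7
units [-0.0113 -0.069   0.0011] turn -0.0033
{'time_s': 23.7, 'q': [-0.1134, 0.3927, 1.4646, -0.0004, 1.2828, -0.2452], 'ee_pos': [0.6172, -0.0589, 0.2267], 'ee_rot': [0.659, 0.7522, 0.0003, 0.0008], 'ft_force': [0.3182, -1.427, -0.0987], 'moment': [0.0056, -0.0169, -0.0434], 'finger_gap': -0.0003}
```

View pics/wrist9.png

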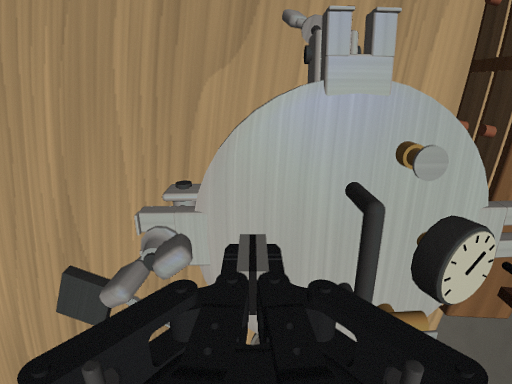

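Call:
send_rows([
  {"translation":[0,-0.006,0],"turn":-0.003},
  {"translation":[0,-0.012,0],"turn":-0.003},
  {"translation":[0,-0.015,0],"turn":-0.003},
  {"translation":[0,-0.015,0],"turn":-0.003},
])

```text
time_s: 24.5
ee_pos: [0.605, -0.0605, 0.2271]
ee_rot: [0.655, 0.755, 0.0, 0.001]
ft_force: [-0.5, -0.0, 0.6]
finger_gap: -0.0002
```

Call:
send_rows([
  {"translation":[0,-0.002,0],"turn":0},
  {"translation":[0,-0.004,0],"turn":0},
  {"translation":[0,-0.004,0],"turn":0},
])

```text
time_s: 24.88
ee_pos: [0.6022, -0.0609, 0.2273]
ee_rot: [0.655, 0.755, 0.001, 0.001]
ft_force: [0.9, 0.7, 0.3]
finger_gap: 0.0001
```

Call:
send_rows([
  {"translation":[0,-0.002,0],"turn":0},
  {"translation":[0,-0.004,0],"turn":0},
  {"translation":[0,-0.004,0],"turn":0},
])

```text
time_s: 25.25
ee_pos: [0.599, -0.0613, 0.2275]
ee_rot: [0.655, 0.755, 0.001, 0.002]
ft_force: [1.5, 0.3, 1.7]
finger_gap: 0.0001
```

Call:
send_rows([
  {"translation":[0,-0.0015,0],"turn":0},
  {"translation":[0,-0.003,0],"turn":0},
  {"translation":[0,-0.003,0],"turn":0},
])

```text
time_s: 25.62
ee_pos: [0.5965, -0.0617, 0.2275]
ee_rot: [0.655, 0.755, 0.001, 0.001]
ft_force: [0.9, 0.3, 0.7]
finger_gap: 0.0
```

Call:
send_rows([
  {"translation":[0,-0.0015,0],"turn":0},
  {"translation":[0,-0.003,0],"turn":0},
  {"translation":[0,-0.003,0],"turn":0},
])

```text
time_s: 26.0
ee_pos: [0.5939, -0.0621, 0.2274]
ee_rot: [0.655, 0.755, 0.001, 0.001]
ft_force: [1.4, -0.5, 0.7]
finger_gap: -0.0003
```

Call:
send_rows([
  {"translation":[0,-0.0015,0],"turn":0},
  {"translation":[0,-0.003,0],"turn":0},
  {"translation":[0,-0.003,0],"turn":0},
])

```text
time_s: 26.38
ee_pos: [0.5913, -0.0625, 0.2274]
ee_rot: [0.655, 0.755, 0.001, 0.001]
ft_force: [0.9, 0.5, 1.8]
finger_gap: 0.0001
```

```bash
python3 look.py 10 wrist
```

```text
{'time_s': 26.375, 'q': [-0.1244, 0.3516, 1.5266, -0.0005, 1.2608, -0.2655], 'ee_pos': [0.5913, -0.0625, 0.2274], 'ee_rot': [0.6554, 0.7552, 0.0005, 0.0012], 'ft_force': [0.9323, 0.4859, 1.7823], 'moment': [0.0031, -0.1999, 0.0171], 'finger_gap': 0.0001}
wrist lug [([205.3, 237.8], 0.76, [0.5635, -0.0738, 0.199])]
wrist lips [([104.6, 293.2], 0.35, [0.4988, -0.1245, 0.2025])]
wrist wings [([177.7, 267.1], 0.71, [0.5532, -0.0772, 0.23])]
wrist end_cap [([182.8, 256.9], 0.67, [0.5544, -0.0746, 0.2232])]
wrist eyebolt [([216.8, 206.2], 0.8, [0.5641, -0.0768, 0.135])]
```

View pics/wrist10.png

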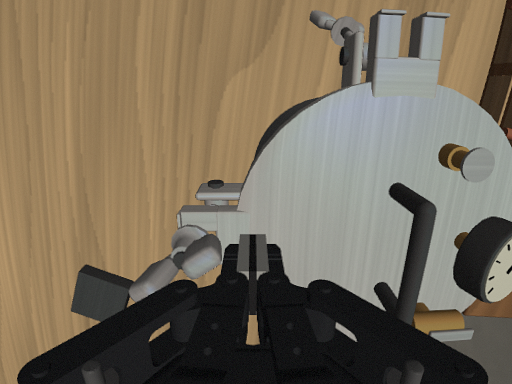

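Call:
send_rows([
  {"translation":[0,-0.002,0],"turn":0},
  {"translation":[0,-0.004,0],"turn":0},
  {"translation":[0,-0.006,0],"turn":0},
  {"translation":[0,-0.006,0],"turn":0},
])

```text
time_s: 27.18
ee_pos: [0.5863, -0.0632, 0.2273]
ee_rot: [0.655, 0.755, 0.0, 0.001]
ft_force: [0.0, 1.1, 0.7]
finger_gap: 0.0002
```

Call:
send_rows([
  {"translation":[0,-0.002,0],"turn":0},
  {"translation":[0,-0.004,0],"turn":0},
  {"translation":[0,-0.006,0],"turn":0},
  {"translation":[0,-0.006,0],"turn":0},
])

```text
time_s: 27.68
ee_pos: [0.5813, -0.0639, 0.2272]
ee_rot: [0.655, 0.755, 0.0, 0.001]
ft_force: [0.6, -0.0, 1.8]
finger_gap: 0.0001
```

Call:
send_rows([
  {"translation":[0,-0.002,0],"turn":0},
  {"translation":[0,-0.004,0],"turn":0},
  {"translation":[0,-0.006,0],"turn":0},
  {"translation":[0,-0.006,0],"turn":0},
])

```text
time_s: 28.18
ee_pos: [0.5762, -0.0646, 0.2272]
ee_rot: [0.655, 0.755, 0.0, 0.001]
ft_force: [1.2, -0.4, 1.8]
finger_gap: -0.0
```

Call:
send_rows([
  {"translation":[0,-0.002,0],"turn":0},
  {"translation":[0,-0.004,0],"turn":0},
  {"translation":[0,-0.006,0],"turn":0},
  {"translation":[0,-0.006,0],"turn":0},
])

```text
time_s: 28.68
ee_pos: [0.5711, -0.0653, 0.2271]
ee_rot: [0.655, 0.755, -0.0, 0.0]
ft_force: [0.7, 0.4, 0.2]
finger_gap: -0.0003
```

Call:
send_rows([
  {"translation":[0,-0.003,0],"turn":0},
  {"translation":[0,-0.006,0],"turn":0},
  {"translation":[0,-0.009,0],"turn":0},
  {"translation":[0,-0.012,0],"turn":0},
  {"translation":[0,-0.015,0],"turn":0},
  {"translation":[0,-0.018,0],"turn":0},
  {"translation":[0,-0.021,0],"turn":0},
  {"translation":[0,-0.024,0],"turn":0},
])

```text
time_s: 29.68
ee_pos: [0.5519, -0.068, 0.2271]
ee_rot: [0.655, 0.755, -0.0, 0.0]
ft_force: [1.3, -0.6, -0.6]
finger_gap: -0.0002
```

Call:
send_rows([
  {"translation":[0,-0.004,0],"turn":0},
  {"translation":[0,-0.008,0],"turn":0},
  {"translation":[0,-0.012,0],"turn":0},
  {"translation":[0,-0.016,0],"turn":0},
  {"translation":[0,-0.02,0],"turn":0},
  {"translation":[0,-0.024,0],"turn":0},
  {"translation":[0,-0.028,0],"turn":0},
  {"translation":[0,-0.028,0],"turn":0},
])

```text
time_s: 30.68
ee_pos: [0.5292, -0.0712, 0.227]
ee_rot: [0.656, 0.755, -0.0, 0.0]
ft_force: [-0.3, 0.2, -0.2]
finger_gap: -0.0002
```

```bash
python3 look.py 11 wrist,side; python3 - <<'E'
import cv2
a=cv2.imread('pics/side11.png')[140:245,220:360]
cv2.imwrite('pics/z11.png',cv2.resize(a,(800,600),interpolation=cv2.INTER_CUBIC))
E
```

```text
{'time_s': 30.675, 'q': [-0.1547, 0.2582, 1.6639, -0.0009, 1.2198, -0.2955], 'ee_pos': [0.5292, -0.0712, 0.227], 'ee_rot': [0.6555, 0.7552, -0.0004, 0.0001], 'ft_force': [-0.3193, 0.2089, -0.2155], 'moment': [0.015, 0.0518, 0.0355], 'finger_gap': -0.0002}
wrist lug [([305.3, 238.1], 0.58, [0.5644, -0.0737, 0.199])]
wrist lips [([281.4, 241.5], 0.59, [0.5492, -0.0763, 0.2025])]
wrist wings [([207.8, 247.0], 0.75, [0.5067, -0.0711, 0.23])]
wrist end_cap [([341.4, 323.6], 0.66, [0.5924, -0.117, 0.2232])]
wrist eyebolt [([293.2, 206.3], 0.86, [0.5656, -0.0765, 0.135])]
side lug [([289.9, 196.3], 0.57, [0.5557, -0.0759, 0.199])]
side lips [([371.3, 300.3], 0.56, [0.4496, -0.4797, 0.2025]), ([291.8, 195.0], 0.45, [0.5614, -0.0783, 0.2025])]
side wings [([281.2, 204.1], 0.67, [0.4947, -0.1001, 0.23])]
side end_cap []
side eyebolt [([289.9, 209.1], 0.7, [0.5597, -0.0743, 0.135])]
```

View pics/wrist11.png

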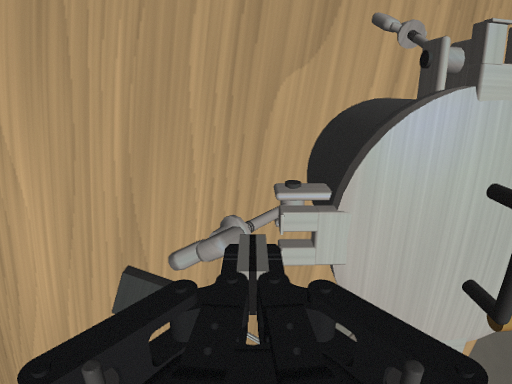

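View pics/z11.png

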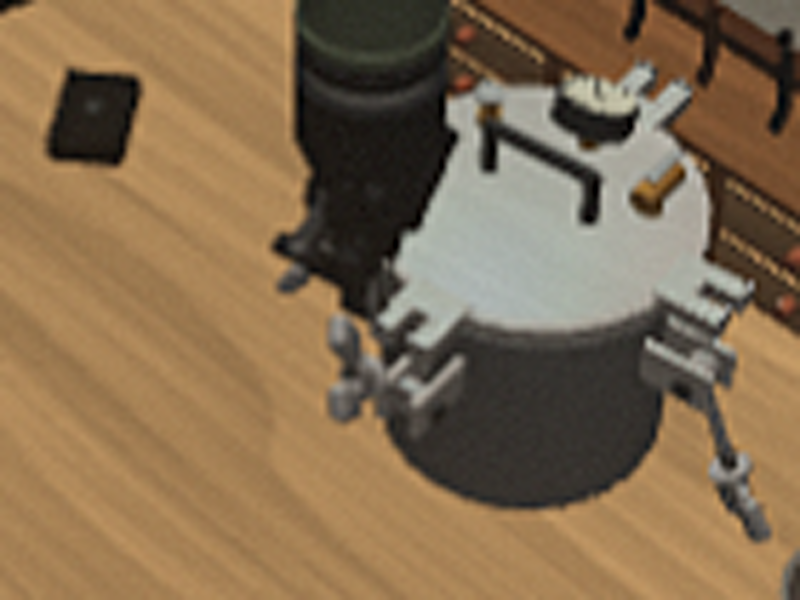

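```bash
python3 - <<'E'
from h import *
B=np.array([.5636,-.0751,.135]);X=np.array([.99,.1415,0]);Z=np.array([0,0,1]);
for th in (.6,.8,1.0,1.2,1.5,1.8,2.2):
    d=-X*np.sin(th)+Z*np.cos(th)
    P=[B,B+.07*d,B+.091*d]
    ps=proj('side',P);print(th,'side zoom',((ps-[220,140])*[5.714,5.714]).round().tolist(),'wrist',proj('wrist',P).round().tolist())
E
```

```text
0.6 side zoom [[405.0, 392.0], [364.0, 364.0], [350.0, 356.0]] wrist [[291.0, 204.0], [241.0, 236.0], [221.0, 249.0]]
0.8 side zoom [[405.0, 392.0], [351.0, 387.0], [334.0, 386.0]] wrist [[291.0, 204.0], [226.0, 230.0], [201.0, 240.0]]
1.0 side zoom [[405.0, 392.0], [341.0, 411.0], [320.0, 416.0]] wrist [[291.0, 204.0], [215.0, 223.0], [187.0, 230.0]]
1.2 side zoom [[405.0, 392.0], [333.0, 433.0], [311.0, 446.0]] wrist [[291.0, 204.0], [209.0, 216.0], [181.0, 220.0]]
1.5 side zoom [[405.0, 392.0], [328.0, 462.0], [304.0, 484.0]] wrist [[291.0, 204.0], [207.0, 207.0], [181.0, 207.0]]
1.8 side zoom [[405.0, 392.0], [329.0, 485.0], [306.0, 514.0]] wrist [[291.0, 204.0], [212.0, 198.0], [190.0, 196.0]]
2.2 side zoom [[405.0, 392.0], [342.0, 501.0], [323.0, 534.0]] wrist [[291.0, 204.0], [227.0, 189.0], [211.0, 186.0]]
```

Call:
send_rows([
  {"translation":[0,-0.005,0],"turn":0},
  {"translation":[0,-0.01,0],"turn":0},
  {"translation":[0,-0.0156,0],"turn":0},
  {"translation":[0,-0.02,0],"turn":0},
  {"translation":[0,-0.025,-0.001],"turn":0},
  {"translation":[0,-0.03,-0.002],"turn":0},
  {"translation":[0,-0.036,-0.003],"turn":0},
  {"translation":[0,-0.042,-0.003],"turn":0},
  {"translation":[0,-0.048,-0.003],"turn":0},
  {"translation":[0,-0.048,-0.003],"turn":0},
])

```text
time_s: 32.52
ee_pos: [0.4914, -0.0766, 0.2294]
ee_rot: [0.656, 0.755, -0.0, 0.0]
ft_force: [-1.0, -0.2, 0.4]
finger_gap: -0.0002
```

Call:
send_rows([
  {"translation":[0,-0.003,0.004],"turn":0},
  {"translation":[0,-0.006,0.008],"turn":0},
  {"translation":[0,-0.009,0.012],"turn":0},
  {"translation":[0,-0.012,0.016],"turn":0},
  {"translation":[0,-0.014,0.016],"turn":0},
])

```text
time_s: 33.15
ee_pos: [0.4796, -0.0782, 0.2164]
ee_rot: [0.656, 0.755, -0.001, -0.0]
ft_force: [-1.4, 0.1, 1.8]
finger_gap: 0.0002
```

```bash
cat > ang.py <<'E'
import sys
from h import *
B=np.array([.5636,-.0751,.135]);X=np.array([.99,.1415,0]);Z=np.array([0,0,1])
s=manip.state();e=s['ee_pos']-B;print('rel x',(e@X)*1e3,'z',s['ee_pos'][2],'F',np.round(s['ft_force'],1),'t',s['time_s'])
tag=sys.argv[1]
w=manip.grab_frame('wrist');b=manip.grab_frame('side')
for th in (.8,1.0,1.2,1.5,1.8,2.1):
    d=-X*np.sin(th)+Z*np.cos(th)
    P=[B,B+.07*d,B+.091*d]
    print(th,'side',((proj('side',P)[1:]-[220,140])*4).round().tolist(),'wrist',proj('wrist',P).round().tolist())
out=np.zeros((420,800,3),np.uint8);out[:384,:400]=w[:,56:456];out[:420,400:]=cv2.resize(b[140:245,220:320],(400,420),interpolation=cv2.INTER_CUBIC)
cv2.imwrite(f'pics/ang{tag}.png',out)
E
python3 ang.py 1
```

```text
rel x -83.5551471987687 z 0.2164028192353859 F [-1.4  0.1  1.8] t 33.15
0.8 side [[246.0, 271.0], [234.0, 270.0]] wrist [[354.0, 209.0], [302.0, 237.0], [281.0, 248.0]]
1.0 side [[239.0, 287.0], [224.0, 291.0]] wrist [[354.0, 209.0], [287.0, 229.0], [262.0, 237.0]]
1.2 side [[233.0, 303.0], [217.0, 312.0]] wrist [[354.0, 209.0], [276.0, 222.0], [249.0, 227.0]]
1.5 side [[229.0, 324.0], [213.0, 339.0]] wrist [[354.0, 209.0], [269.0, 211.0], [242.0, 212.0]]
1.8 side [[231.0, 340.0], [214.0, 359.0]] wrist [[354.0, 209.0], [269.0, 202.0], [245.0, 200.0]]
2.1 side [[236.0, 349.0], [222.0, 372.0]] wrist [[354.0, 209.0], [277.0, 195.0], [257.0, 191.0]]
```

View pics/ang1.png

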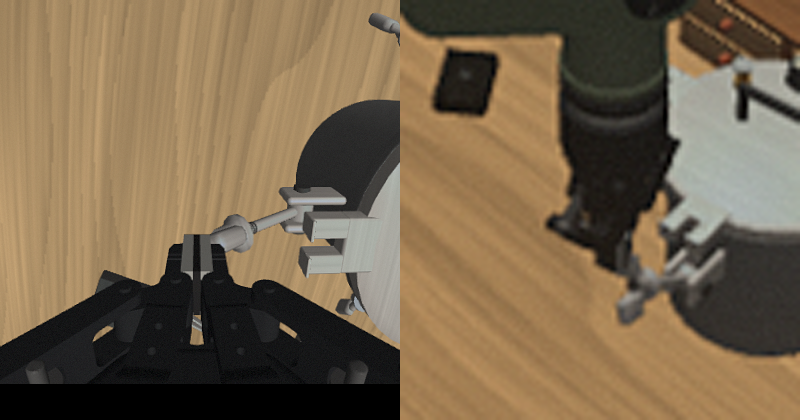

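Call:
send_rows([
  {"translation":[0,-0.004,0.005],"turn":0},
  {"translation":[0,-0.008,0.01],"turn":0},
  {"translation":[0,-0.011,0.015],"turn":0},
  {"translation":[0,-0.014,0.02],"turn":0},
  {"translation":[0,-0.017,0.026],"turn":0},
  {"translation":[0,-0.02,0.032],"turn":0},
  {"translation":[0,-0.022,0.038],"turn":0},
  {"translation":[0,-0.024,0.044],"turn":0},
])

```text
time_s: 34.25
ee_pos: [0.4549, -0.0806, 0.1799]
ee_rot: [0.655, 0.755, -0.004, -0.005]
ft_force: [-15.7, -0.3, 8.7]
finger_gap: -0.0004
```

```bash
python3 ang.py 2
```

```text
rel x -108.36460999766469 z 0.17994776437532345 F [-15.7  -0.3   8.7] t 34.25
0.8 side [[246.0, 271.0], [234.0, 270.0]] wrist [[408.0, 231.0], [360.0, 270.0], [339.0, 287.0]]
1.0 side [[239.0, 287.0], [224.0, 291.0]] wrist [[408.0, 231.0], [339.0, 260.0], [311.0, 271.0]]
1.2 side [[233.0, 303.0], [217.0, 312.0]] wrist [[408.0, 231.0], [323.0, 249.0], [293.0, 256.0]]
1.5 side [[229.0, 324.0], [213.0, 339.0]] wrist [[408.0, 231.0], [310.0, 234.0], [279.0, 235.0]]
1.8 side [[231.0, 340.0], [214.0, 359.0]] wrist [[408.0, 231.0], [308.0, 222.0], [280.0, 219.0]]
2.1 side [[236.0, 349.0], [222.0, 372.0]] wrist [[408.0, 231.0], [314.0, 212.0], [290.0, 207.0]]
```

View pics/ang2.png

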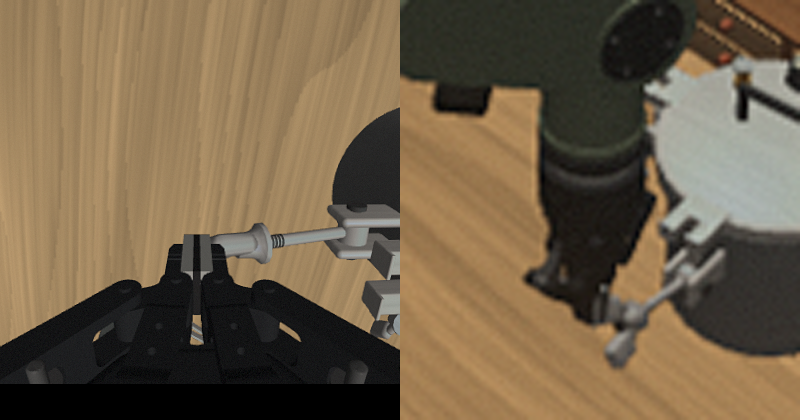

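Call:
send_rows([
  {"translation":[0,-0.007,0],"turn":0},
  {"translation":[0,-0.007,-0.03],"turn":0},
  {"translation":[0,-0.007,-0.06],"turn":0},
  {"translation":[0,0.005,-0.06],"turn":0},
  {"translation":[0,0.018,-0.06],"turn":0},
  {"translation":[0,0.03,-0.06],"turn":0},
  {"translation":[0,0.03,-0.05],"turn":0},
  {"translation":[0,0.03,-0.035],"turn":0},
  {"translation":[0,0.03,-0.03],"turn":0},
])

```text
time_s: 35.48
ee_pos: [0.4775, -0.077, 0.2015]
ee_rot: [0.655, 0.755, -0.006, -0.007]
ft_force: [-0.7, -0.1, -0.3]
finger_gap: 0.0
```

```bash
python3 ang.py 3
```

```text
rel x -85.50724781226674 z 0.20146739719704906 F [-0.7 -0.1 -0.3] t 35.475
0.8 side [[246.0, 271.0], [234.0, 270.0]] wrist [[365.0, 218.0], [309.0, 250.0], [287.0, 263.0]]
1.0 side [[239.0, 287.0], [224.0, 291.0]] wrist [[365.0, 218.0], [293.0, 242.0], [266.0, 250.0]]
1.2 side [[233.0, 303.0], [217.0, 312.0]] wrist [[365.0, 218.0], [282.0, 233.0], [253.0, 238.0]]
1.5 side [[229.0, 324.0], [213.0, 339.0]] wrist [[365.0, 218.0], [274.0, 221.0], [245.0, 221.0]]
1.8 side [[231.0, 340.0], [214.0, 359.0]] wrist [[365.0, 218.0], [274.0, 210.0], [249.0, 208.0]]
2.1 side [[236.0, 349.0], [222.0, 372.0]] wrist [[365.0, 218.0], [282.0, 202.0], [261.0, 198.0]]
```

View pics/ang3.png

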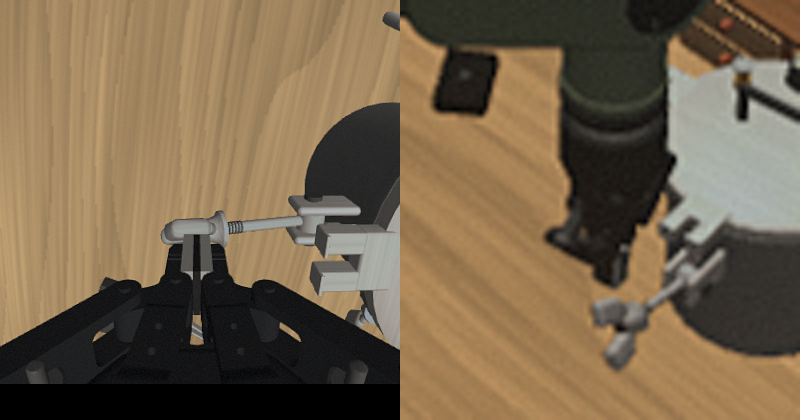

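Call:
send_rows([
  {"translation":[0,0,0.006],"turn":0},
  {"translation":[0,0,0.012],"turn":0},
  {"translation":[0,0,0.018],"turn":0},
  {"translation":[0,0,0.024],"turn":0},
  {"translation":[0,0,0.03],"turn":0},
])

```text
time_s: 36.2
ee_pos: [0.4775, -0.0771, 0.1779]
ee_rot: [0.655, 0.755, -0.005, -0.006]
ft_force: [0.1, 0.5, 0.8]
finger_gap: 0.0
```

Call:
send_rows([
  {"translation":[0,0,0.005],"turn":0},
  {"translation":[0,0,0.01],"turn":0},
  {"translation":[0,0,0.015],"turn":0},
  {"translation":[0,0,0.02],"turn":0},
])

```text
time_s: 36.7
ee_pos: [0.4773, -0.0771, 0.1617]
ee_rot: [0.655, 0.755, -0.005, -0.006]
ft_force: [-0.1, -0.5, 1.3]
finger_gap: 0.0002
```

```bash
python3 ang.py 4
```

```text
rel x -85.75631025264973 z 0.16168393506550943 F [-0.1 -0.5  1.3] t 36.7
0.8 side [[246.0, 271.0], [234.0, 270.0]] wrist [[387.0, 244.0], [325.0, 292.0], [297.0, 313.0]]
1.0 side [[239.0, 287.0], [224.0, 291.0]] wrist [[387.0, 244.0], [304.0, 279.0], [270.0, 292.0]]
1.2 side [[233.0, 303.0], [217.0, 312.0]] wrist [[387.0, 244.0], [289.0, 266.0], [253.0, 273.0]]
1.5 side [[229.0, 324.0], [213.0, 339.0]] wrist [[387.0, 244.0], [278.0, 248.0], [244.0, 249.0]]
1.8 side [[231.0, 340.0], [214.0, 359.0]] wrist [[387.0, 244.0], [279.0, 233.0], [249.0, 230.0]]
2.1 side [[236.0, 349.0], [222.0, 372.0]] wrist [[387.0, 244.0], [288.0, 221.0], [263.0, 216.0]]
```

View pics/ang4.png

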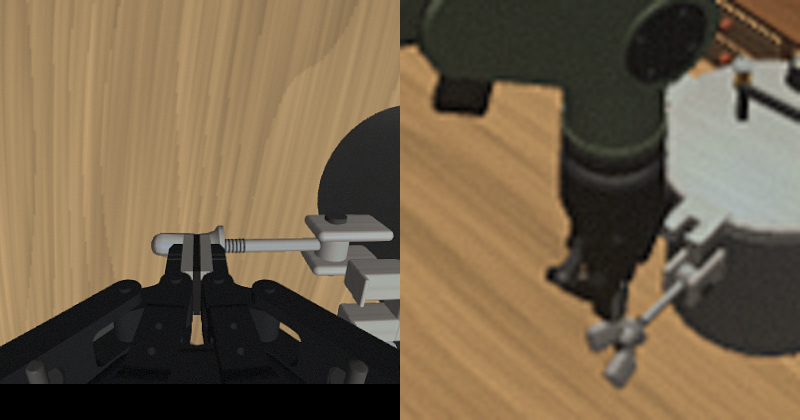

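Call:
send_rows([
  {"translation":[0,0,0.005],"turn":0},
  {"translation":[0,0,0.01],"turn":0},
  {"translation":[0,0,0.015],"turn":0},
  {"translation":[0,0,0.02],"turn":0},
  {"translation":[0,0,0.025],"turn":0},
  {"translation":[0,0,0.03],"turn":0},
])

```text
time_s: 37.55
ee_pos: [0.4765, -0.077, 0.1371]
ee_rot: [0.655, 0.755, -0.005, -0.007]
ft_force: [-0.8, 0.2, -0.1]
finger_gap: -0.0001
```

Call:
send_rows([
  {"translation":[0,0,0.005],"turn":0},
  {"translation":[0,0,0.01],"turn":0},
  {"translation":[0,0,0.015],"turn":0},
  {"translation":[0,0,0.02],"turn":0},
])

```text
time_s: 38.05
ee_pos: [0.4767, -0.077, 0.121]
ee_rot: [0.655, 0.755, -0.005, -0.006]
ft_force: [-0.1, 0.1, 1.8]
finger_gap: -0.0
```

```bash
python3 ang.py 5
```

```text
rel x -86.30317618763085 z 0.12104096612799096 F [-0.1  0.1  1.8] t 38.05
0.8 side [[246.0, 271.0], [234.0, 270.0]] wrist [[420.0, 282.0], [350.0, 362.0], [315.0, 400.0]]
1.0 side [[239.0, 287.0], [224.0, 291.0]] wrist [[420.0, 282.0], [321.0, 339.0], [277.0, 363.0]]
1.2 side [[233.0, 303.0], [217.0, 312.0]] wrist [[420.0, 282.0], [300.0, 318.0], [254.0, 330.0]]
1.5 side [[229.0, 324.0], [213.0, 339.0]] wrist [[420.0, 282.0], [286.0, 289.0], [243.0, 290.0]]
1.8 side [[231.0, 340.0], [214.0, 359.0]] wrist [[420.0, 282.0], [285.0, 266.0], [249.0, 261.0]]
2.1 side [[236.0, 349.0], [222.0, 372.0]] wrist [[420.0, 282.0], [295.0, 249.0], [265.0, 240.0]]
```

View pics/ang5.png

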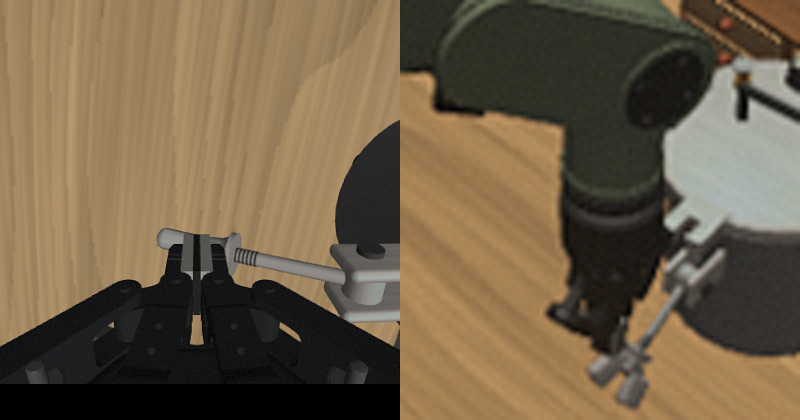

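Call:
send_rows([
  {"translation":[0,0,-0.02],"turn":0},
  {"translation":[0,0,-0.05],"turn":0},
  {"translation":[0,0,-0.1],"turn":0},
  {"translation":[0,0,-0.16],"turn":0},
  {"translation":[0,-0.02,-0.22],"turn":0},
  {"translation":[0,-0.04,-0.25],"turn":0},
  {"translation":[0,-0.04,-0.25],"turn":0},
  {"translation":[0,-0.04,-0.25],"turn":0},
])

```text
time_s: 39.15
ee_pos: [0.4477, -0.0815, 0.3198]
ee_rot: [0.655, 0.755, -0.006, -0.008]
ft_force: [-0.3, -0.7, 0.6]
finger_gap: 0.0001
```

```bash
python3 ang.py 6; python3 look.py 12 top|tail -1
```

```text
rel x -115.62891839923581 z 0.3198441139890659 F [-0.3 -0.7  0.6] t 39.15
0.8 side [[246.0, 271.0], [234.0, 270.0]] wrist [[358.0, 178.0], [322.0, 191.0], [309.0, 196.0]]
1.0 side [[239.0, 287.0], [224.0, 291.0]] wrist [[358.0, 178.0], [311.0, 188.0], [295.0, 191.0]]
1.2 side [[233.0, 303.0], [217.0, 312.0]] wrist [[358.0, 178.0], [303.0, 184.0], [285.0, 186.0]]
1.5 side [[229.0, 324.0], [213.0, 339.0]] wrist [[358.0, 178.0], [297.0, 179.0], [278.0, 179.0]]
1.8 side [[231.0, 340.0], [214.0, 359.0]] wrist [[358.0, 178.0], [296.0, 174.0], [278.0, 173.0]]
2.1 side [[236.0, 349.0], [222.0, 372.0]] wrist [[358.0, 178.0], [300.0, 170.0], [285.0, 168.0]]
top eyebolt [([147.5, 171.2], 0.3, [0.6183, 0.2892, 0.135])]
```

View pics/ang6.png

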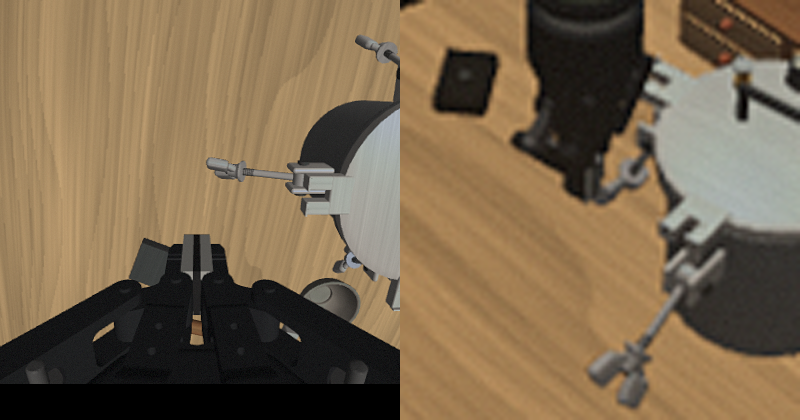

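View pics/top12.png

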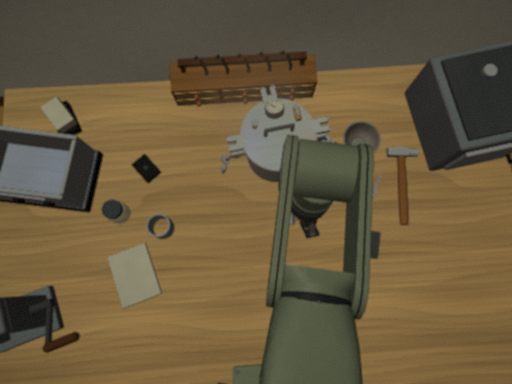

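```bash
python3 - <<'E'
from cell import manip
print(manip.job_done())
E
```

```text
the job is handed in; nothing more can be done
None
```

The last clamp is undone and the job is handed in. The eyebolt is out of its slot and left pointing below level, at about 1.9–2.0 rad. I took about 39 s of the 72 s.

- **Unscrewing:** I turned the nut anticlockwise about 2.05 rad with the jaws loosely round the wings. A touch on the wing tops part way put it about 5.1–5.4 mm above the lug. After the last bit of turn I estimate 5.4–5.7 mm, but I did not touch-check that final height. That clears the lips (about 5 mm) and stays short of the cap (6.2 mm). The turning moment gave no sign of meeting the cap.
- **Swinging out:** I pushed the bolt out with the closed fingers. The readings stayed under about 2 N while the nut passed the lips, and nothing jammed.
- **One mishap:** part way down, with the bolt well clear of the lug, the fingertip slid past the wing tops. It pressed on the nut with about 18 N (15.7 N sideways, 8.7 N upwards). I backed off, came in again from above and pressed the bolt down with under 2 N at each reading.
- **Last checks:** the wrist and side pictures agree on the bolt's angle, and the arm is clear at about 0.32 m with no contact force. In the last top picture the things I could see had not moved; the arm hid part of the bench, including most of the block and tweezers.

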